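# Free the test station and dock the jug-lid carriage

## Robot

A 6-joint arm with a two-finger parallel gripper is mounted at the origin on the work surface. World frame = base frame: x ahead of the robot, y to its left, z up, the work surface at z = 0. Lengths are in m, angles in rad, forces in N, time in s.
With the tool pointing down it reaches from about 0.35 to 0.725 m from the base axis. Payload 4.3 kg.
Tool frame: the origin (TCP) lies at the very end of the fingers, on their centre line; the grasp point (between the pads) lies 19 mm behind it (robot.grasp_offset is the distance from the TCP to the grasp point, in m); z points along the fingers, y is the line along which they close (so a half turn about z gives the same grasp; the last joint's range is limited). The gripper opens to 85 mm and grips with 20 to 120 N. Pads are 22 mm wide; open, the fingers measure 114 mm over their backs; the gripper's body (76 mm by 85 mm) begins 54 mm behind the grasp point. The pads swing forward as they close: fully open they stand 13 mm farther back than shut.
Start: joints at [-1.324, 0.377, 0.081, 1.274, 0, 1.46], TCP at [0.201, -0.539, 0.231] pointing down, gripper open.
Joint ranges: [-2.72, 2.72], [-0.84, 1.66], [-1.02, 1.22], [-1.77, 2.12], [-1.37, 1.28], [-3.14, 3.14]. Speed limits (rad/s): [2.57, 2.57, 3.14, 3.14, 3.14, 3.14].

## Interface

Orientations are given as a unit quaternion [w, x, y, z].
In Python, from rig import robot, optics, job gives the robot as it stands (robot), with the cameras (optics) and the job (job).
- The arm moves only by the shell command python3 steer.py FILE [FORCE], which reads ROWS from the file FILE. ROWS is a JSON list of rows, 1 to 12 of them, each an object with the fields tx, ty, tz (the shift in m), ax, ay, az (a rotation vector in rad), aperture (the finger opening in m); a field left out counts as zero (the opening has to be given); each row shifts and turns the commanded pose from where the row before left it, along the tool's axes as they then stand; what a row does not reach is not made up. A row lasts 1/10 s, in which the tool goes at most 0.05 m and 0.15 rad, less where a joint would pass 70% of its speed; a pose out of reach is approached as far as the arm can. The fingers move at their own pace and stop on an object; FORCE is the grip in N (left out, the last holds). Time passes only in rows, so rows that do not move let the fingers close. It prints the time, the measured TCP pose, the force, the opening and the grip force at its end. Input that does not fit is refused with a message, and nothing moves.
- robot.observe(): the state, without advancing time (a new reading comes with each control period).
- optics.read_camera(name): name is "scene" or "top" or "wrist"; returns the picture (384x512x3 uint8, red, green, blue); there is no depth.
- optics.get_calibration(name): a dict with "mtx" (3x3 intrinsics, pixels), "extrinsics" (4x4, takes a point from world to camera coordinates). Camera axes: x right, y up, looking along -z (the intrinsics and any distortion apply to the point x, -y, -z); pixel columns grow to the right and rows downward; lengths in m; the calibration is good to about 2 mm. A picture is of the moment at which its call begins: read the wrist's pose just before it. get_calibration takes no time and is no camera call; for the wrist camera it gives the pose at the moment of the call.
- job.finish_job(): hands the job in; it is judged then, once.
The state is a dict: "t": time; "qpos": joint angles; "joint_vel": joint speeds; "joint_torque": joint torques, N m; "eef_pos": TCP position; "tcp_rot": TCP orientation; "force": force on the tool from outside, world axes, zero at the start; "moment": the same for the moment, N m; "grip_width": finger opening in m; "grip_force": force on a finger pad.
Only numpy, scipy, OpenCV 4.12 (cv2) and the standard library are available. Lean on these libraries where they do the work, as an engineer would, in place of code of your own. Each camera call takes 0.05 s, during which the arm holds its last target. There are 200 camera calls.

## Task

A loose display module has dropped under the clear cover of the test station and lies in the way of the sliding carriage: take it out without dropping it and lay it in the perforated rework basket. Then push the carriage, with its jug lid still sitting in the nest, in under the cover until the roller catch clicks and holds it docked on the spring contacts; push steadily and by feel, do not ram it. Never drive the carriage against the module, and leave the module tray, the finished lid and the screwdriver where they are.

Things in the scene. Friction and masses are not known exactly. Their poses are not given: they have to be found in the camera images.
- station: Fixed test station. Origin: on the carriage's centre line, below the front edge of the clear cover, at bench level; z up, +y = the way the carriage goes in, x across. Base plate 210 (x) x 560 mm, y -390 to +170, top at z 15. In front of the cover it is open above.
- slideway (a point): Point on the base plate (station y -215, z 15). Carriage and module lie on this plate between two straight guides: channel 132 mm wide (x +-66). Keeper strips on the guides, z 31 to 37, overhang it to x +-58, station y -380 to +95.
- opening (a point): Middle of the front edge of the cover's roof, at its underside (station y 0, z 130). Clear box cover, y 0 to 165, sides and back closed: roof top z 134, frame bar on its front edge up to z 140, control box on the roof at y 134 to 162 up to z 190. Front opening x +-83, from the keepers (z 37) and the plate up to the roof. A tool tilted 40 to 45 degrees fits under it.
- dock (a point): Nominal face of the docking head under the cover (station y 100, z 22). The head (grey block, x +-55, up to z 70) is bolted where the lid type needs it: its true face is anywhere within 10 mm of this along y, not measured, to be felt. It has a sprung double roller catch (peak resistance 8 to 15 N, then it draws the carriage in), spring contacts and rubber bumpers that end the travel.
- carriage: Loose sliding carriage, steel plate 129 (x) x 230 (y) x 14 mm, about 0.7 kg, slides easily between the guides (1.5 mm play a side), axes as the station's. Origin: centre of its underside; +y is its front. A bulb-headed strike 28 mm ahead of its front edge enters the catch. Docked, the front edge (y +115) is 2 mm off the head's face: 170 to 230 mm of travel.
- push_plate (a point): Middle of the rear face of the carriage's upright push plate (facing -y, carriage y -115.5): plate 90 mm wide (x), 8 thick, from z 29 to 65 above the bench; nothing behind it. It stays over 130 mm outside the cover when docked.
- jug_lid: White jug lid 96 x 200 x 20 mm, loop handle and display at one end, 90 g, lies loose in the carriage's nest (low blocks at its sides and nose, the push plate behind its loop). Origin: centre of its underside, 14 mm above the carriage's origin; y along its length.
- module: The loose display module: block 30 (x) x 46 (y) x 14 (z) mm, pale body, dark face with a small screen, 20 to 45 g. Origin: centre of its underside. Lies flat on the plate under the cover, centre 20 to 38 mm behind the cover's front edge and within 18 mm of the centre line, long side within 0.4 rad of the travel: too deep to reach from straight above.
- basket: Rework basket, open box with perforated walls, outside 200 (x) x 150 (y) x 55 mm high, walls 4 mm, 0.8 kg; a few flat white flaps 4 mm thick lie fixed on its floor. Origin: centre of its underside; inner floor at z 4.
- contacts (a joint): Travel of the docking head's spring contacts, m: 0 free, about 0.006 with the carriage docked and held by the catch, 0.008 at most.
- module_tray: Bystander: pale tray 120 (x) x 220 (y) x 22 mm filled with display modules. Origin: centre of its underside.
- finished_lid: Bystander: another white jug lid, 96 x 200 (y) x 20 mm, lying on the bench. Origin: centre of its underside.
- screwdriver: Bystander: screwdriver about 200 mm long lying on the bench beyond the station. Origin near its middle, x along it.

How it is judged:
On the way, in this order (a step that is already met when the one before it is completed fails the run):
1. the display module lies released and still in the rework basket (x of module in the frame of basket between -0.096 and 0.096 m and y of module in the frame of basket between -0.071 and 0.071 m and z of module in the frame of basket between 0 and 0.04 m and linear speed of module below 0.03 m/s and contact force between module and the arm below 0.05 N and contact force between module and the fingers below 0.05 N), for 0.2 s.
2. the carriage is docked: the catch holds it and the contacts are pressed in (value of joint contacts above 0.004 m and horizontal distance between jug_lid and carriage below 0.006 m and z of jug_lid in the frame of carriage below 0.018 m and angle between jug_lid's own z axis and vertical below 0.06 rad), for 0.2 s.
At the end, for the whole second after the job is handed in: The module lies still inside the rework basket (its underside under 40 mm high); the carriage rests docked with the contacts pressed in more than 4 mm; the jug lid sits flat in the nest within 6 mm of its place (all of step 2 and x of module in the frame of basket between -0.096 and 0.096 m and y of module in the frame of basket between -0.071 and 0.071 m and z of module in the frame of basket between 0 and 0.04 m and linear speed of module below 0.03 m/s and linear speed of carriage below 0.01 m/s); the robot touches nothing.
It fails at once if the module is dropped or thrown (loose and faster than 0.9 m/s, a fall of about 4 cm) (contact force between module and the fingers below 0.05 N and linear speed of module above 0.9 m/s).
It fails at once if the carriage is driven against the module with more than 5 N (contact force between carriage and module above 5 N).
It fails at once if the carriage is rammed: pushed with more than 60 N (contact force between carriage and the fingers above 60 N or contact force between carriage and the arm above 60 N).
It fails at once if the module tray, the finished lid or the screwdriver is moved more than 15 mm (distance of any of module_tray, finished_lid, screwdriver from where it was at the start of the episode above 0.015 m).
It also fails if it takes over 69 s, if anything falls off the work surface, if the arm or the gripper's body presses on something with over 40 N, if the wrist force passes 120 N, or if a joint passes its speed limit or range.

## Working session

There is one attempt and no reset: what is moved stays moved. The work goes in short steps, Python scripts to look and compute and a shell command to move; the robot and the scene stay as the last step left them, time stands still between calls to the robot, and variables do not carry over. Pictures are saved under pics/ and viewed, at most 11 in all, crops included, and the job is handed in when it is done.

```bash
ls; mkdir -p pics
python3 - <<'E'
from rig import robot, optics, job
import cv2,numpy as np
for n in ("scene","top"):
    im=optics.read_camera(n); cv2.imwrite(f"pics/{n}0.png",im[:,:,::-1])
    c=optics.get_calibration(n); print(n,np.round(c["mtx"],1).tolist(),np.round(c["extrinsics"],3).tolist(),c.keys())
o=robot.observe();print(o)
a=cv2.imread("pics/scene0.png");b=cv2.imread("pics/top0.png")
E
```

```text
pics
rig.py
steer.py
scene [[381.1, 0.0, 254.1], [0.0, 381.1, 187.7], [0.0, 0.0, 1.0]] [[0.593, 0.805, -0.004, -0.373], [-0.422, 0.315, 0.85, 0.127], [0.686, -0.502, 0.527, -1.316], [0.0, 0.0, 0.0, 1.0]] dict_keys(['mtx', 'extrinsics'])
top [[414.7, 0.0, 252.8], [0.0, 414.7, 196.1], [0.0, 0.0, 1.0]] [[0.021, -1.0, 0.019, 0.021], [0.988, 0.024, 0.155, -0.548], [-0.155, 0.015, 0.988, -1.005], [0.0, 0.0, 0.0, 1.0]] dict_keys(['mtx', 'extrinsics'])
{'t': 0.1, 'qpos': array([-1.32430737e+00,  3.78012237e-01,  7.97726281e-02,  1.27440766e+00,
        3.79165473e-06,  1.46048775e+00]), 'joint_vel': array([ 0.00070599, -0.00030146,  0.00172707,  0.00014578, -0.00222285,
       -0.00070281]), 'joint_torque': array([ 1.17003434e-03, -4.64692283e+01,  2.70583355e+01,  1.20459308e-02,
       -1.54649306e-04, -2.77065432e-06]), 'eef_pos': array([ 0.20069141, -0.53821333,  0.23044671]), 'tcp_rot': array([-9.23456249e-04,  9.84128678e-01,  1.77453903e-01, -6.10754399e-05]), 'force': array([-0.09912885, -0.05487313, -1.06558715]), 'moment': array([0.026246  , 0.05202878, 0.02744957]), 'grip_force': 0.0, 'grip_width': 0.08545278666647192}
```

View pics/scene0.png

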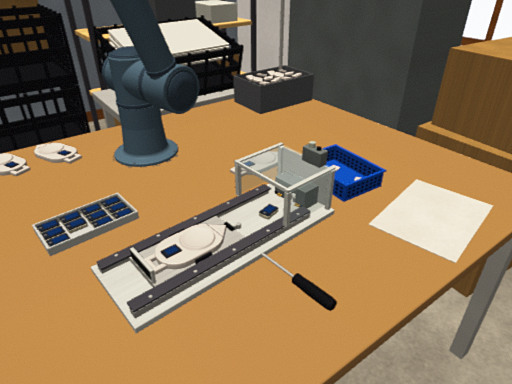

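View pics/top0.png

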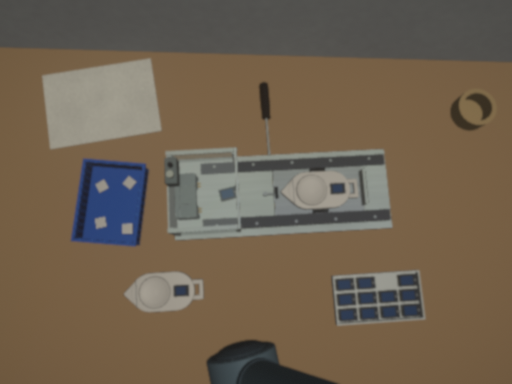

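Run:
```python
import cv2,numpy as np
t=cv2.imread("pics/top0.png")[144:244,160:400]; s=cv2.imread("pics/scene0.png")[140:240,220:390]
b=cv2.imread("pics/top0.png")[150:250,65:165]
t=cv2.resize(t,None,fx=3.3,fy=3.3,interpolation=cv2.INTER_CUBIC)
s=cv2.resize(s,None,fx=2.6,fy=2.6,interpolation=cv2.INTER_CUBIC);b=cv2.resize(b,None,fx=2.6,fy=2.6,interpolation=cv2.INTER_CUBIC)
o=np.zeros((590,792,3),np.uint8);o[:330]=t;o[330:,:442]=s;o[330:,450:710]=b
cv2.imwrite("pics/c1.png",o)
```

```text
(no output)
```

View pics/c1.png

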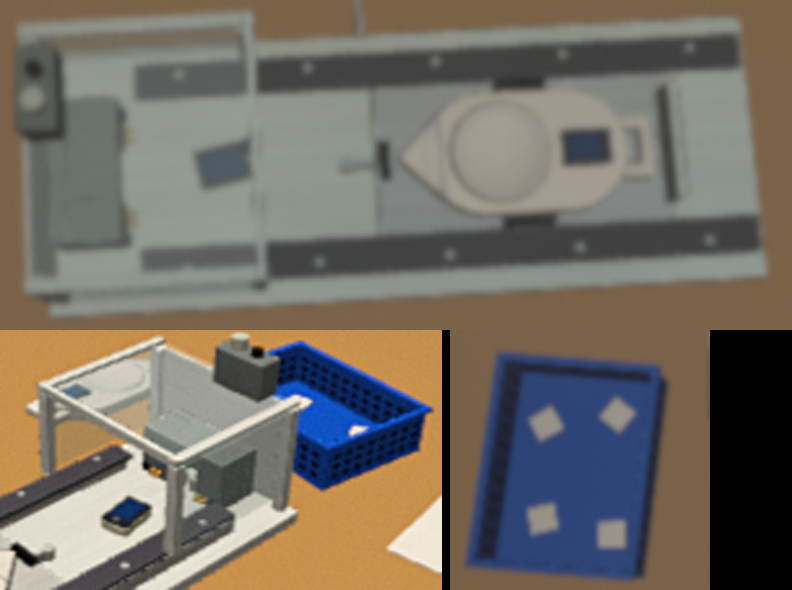

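```bash
cat > h.py <<'E'
from rig import robot, optics, job
import numpy as np, cv2
from scipy.spatial.transform import Rotation as R
def ray(cal,p):
    M=np.array(cal["mtx"]);E=np.array(cal["extrinsics"])
    d=np.linalg.inv(M)@[p[0],p[1],1.]; d=np.array([d[0],-d[1],-d[2]])
    return -E[:3,:3].T@E[:3,3], E[:3,:3].T@d
def atz(cal,p,z):
    c,d=ray(cal,p); return c+d*(z-c[2])/d[2]
def tri(c1,p1,c2,p2):
    a,d=ray(c1,p1);b,e=ray(c2,p2);s=np.linalg.lstsq(np.c_[d,-e],b-a,rcond=None)[0]
    P,Q=a+s[0]*d,b+s[1]*e; return (P+Q)/2,np.linalg.norm(P-Q)
def proj(cal,P):
    E=np.array(cal["extrinsics"]);q=E[:3,:3]@P+E[:3,3];u=np.array(cal["mtx"])@[q[0],-q[1],-q[2]];return u[:2]/u[2]
E
python3 - <<'E'
from h import *
np.set_printoptions(precision=4,suppress=True)
T=optics.get_calibration("top");S=optics.get_calibration("scene")
t=lambda X,Y:(160+X/3.3-.35,144+Y/3.3-.35)
b=lambda X,Y:(65+(X-450)/2.6-.3,150+(Y-330)/2.6-.3)
s=lambda X,Y:(220+X/2.6-.3,140+(Y-330)/2.6-.3)
for n,p,z in [("plateR+",(739,17),.015),("plateR-",(767,273),.015),("plateL-",(50,315),.015),("kUo",(739,34),.037),("kUi",(742,68),.037),("kLi",(756,216),.037),("kLo",(760,249),.037),("kUi0",(257,92),.037),("kLi0",(268,243),.037),("bar+",(250,12),.14),("bar-",(263,288),.14),
 ("mod1",(194,152),.029),("mod2",(243,140),.029),("mod3",(252,178),.029),("mod4",(203,188),.029),("carFrontU",(375,88),.029),("carFL",(377,235),.029),("push rear U",(677,86),.065),("push rear L",(676,202),.065)]:
    print(n,atz(T,t(*p),z))
for p in [(498,354),(661,367),(643,578),(468,566)]: print("basket",atz(T,b(*p),.055))
print("mod tri",tri(T,t(223,164),S,s(127,512)))
print("basket far-x-pos",tri(T,b(661,367),S,s(320,449)),tri(T,b(498,354),S,s(431,408)),tri(T,b(468,566),S,s(300,344)))
print("cover front corners",tri(T,t(250,12),S,s(180,458)),tri(T,t(263,288),S,s(40,383)))
E
```

```text
plateR+ [ 0.6869 -0.3121  0.015 ]
plateR- [ 0.4811 -0.3284  0.015 ]
plateL- [0.4361 0.2283 0.015 ]
kUo [ 0.6669 -0.3043  0.037 ]
kUi [ 0.6395 -0.3059  0.037 ]
kLi [ 0.5229 -0.3134  0.037 ]
kLo [ 0.4974 -0.3157  0.037 ]
kUi0 [0.6108 0.0732 0.037 ]
kLi0 [0.4934 0.0617 0.037 ]
bar+ [0.6459 0.0773 0.14  ]
bar- [0.4517 0.063  0.14  ]
mod1 [0.5637 0.121  0.029 ]
mod2 [0.5741 0.0833 0.029 ]
mod3 [0.5444 0.0754 0.029 ]
mod4 [0.5357 0.1131 0.029 ]
carFrontU [ 0.618  -0.0189  0.029 ]
carFL [ 0.5023 -0.022   0.029 ]
push rear U [ 0.6174 -0.2462  0.065 ]
push rear L [ 0.5284 -0.2436  0.065 ]
basket [0.6294 0.4609 0.055 ]
basket [0.6206 0.3035 0.055 ]
basket [0.4178 0.3079 0.055 ]
basket [0.4254 0.4716 0.055 ]
mod tri (array([0.556 , 0.099 , 0.0245]), np.float64(0.0013828209224999142))
basket far-x-pos (array([0.6196, 0.3024, 0.0542]), np.float64(0.003266462413431386)) (array([0.6309, 0.4628, 0.0528]), np.float64(0.0026651171999564484)) (array([0.4261, 0.4749, 0.0489]), np.float64(0.001663014323622521))
cover front corners (array([0.6476, 0.0793, 0.1397]), np.float64(0.005044877851085047)) (array([0.4538, 0.0659, 0.1341]), np.float64(0.006587452511163968))
```

```bash
echo '[{"tx":0.042,"ty":-0.026,"tz":-0.006,"aperture":0.055},{"tx":0.042,"ty":-0.026,"tz":-0.006,"aperture":0.055},{"tx":0.042,"ty":-0.026,"tz":-0.006,"aperture":0.055},{"tx":0.042,"ty":-0.026,"tz":-0.006,"aperture":0.055},{"tx":0.042,"ty":-0.026,"tz":-0.006,"aperture":0.055},{"tx":0.042,"ty":-0.026,"tz":-0.006,"aperture":0.055},{"tx":0.042,"ty":-0.026,"tz":-0.006,"aperture":0.055},{"tx":0.042,"ty":-0.026,"tz":-0.006,"aperture":0.055},{"tx":0.042,"ty":-0.026,"tz":-0.006,"aperture":0.055},{"tx":0.042,"ty":-0.026,"tz":-0.006,"aperture":0.055},{"tx":0.042,"ty":-0.026,"tz":-0.006,"aperture":0.055},{"tx":0.042,"ty":-0.026,"tz":-0.006,"aperture":0.055}]' > rows.txt && python3 steer.py rows.txt
echo '[{"az":-0.146,"aperture":0.055},{"az":-0.146,"aperture":0.055},{"az":-0.146,"aperture":0.055},{"az":-0.146,"aperture":0.055},{"az":-0.146,"aperture":0.055},{"az":-0.146,"aperture":0.055},{"az":-0.146,"aperture":0.055},{"az":-0.146,"aperture":0.055},{"az":-0.146,"aperture":0.055},{"az":-0.146,"aperture":0.055}]' > rows.txt && python3 steer.py rows.txt
echo '[{"ay":0.145,"aperture":0.055},{"ay":0.145,"aperture":0.055},{"ay":0.145,"aperture":0.055},{"ay":0.145,"aperture":0.055},{"ay":0.145,"aperture":0.055},{"aperture":0.055}]' > rows.txt && python3 steer.py rows.txt
python3 - <<'E'
from h import *
np.set_printoptions(precision=4,suppress=True)
o=robot.observe();print(o["qpos"],o["eef_pos"],R.from_quat(o["tcp_rot"],scalar_first=True).as_matrix(),o["grip_width"])
print(optics.get_calibration("wrist"))
cv2.imwrite("pics/w1.png",optics.read_camera("wrist")[:,:,::-1])
E
```

```text
t: 1.3
eef_pos: [0.5648, -0.0685, 0.3031]
tcp_rot: [0.0, 0.984, 0.178, -0.0]
force: [0.4, -0.5, -0.3]
grip_width: 0.0548
grip_force: 0.0
t: 2.3
eef_pos: [0.5638, -0.0703, 0.3027]
tcp_rot: [-0.001, 0.613, 0.79, -0.0]
force: [-0.0, 0.4, -0.5]
grip_width: 0.0549
grip_force: 0.0
t: 2.9
eef_pos: [0.5635, -0.0735, 0.2951]
tcp_rot: [-0.287, 0.577, 0.733, 0.217]
force: [0.3, -0.0, -1.8]
grip_width: 0.055
grip_force: 0.0
[-0.5139  0.7997  0.7034  2.037   0.5027  0.672 ] [ 0.5635 -0.0735  0.2951] [[-0.169   0.9708 -0.1701]
 [ 0.7219  0.2395  0.6493]
 [ 0.671  -0.0131 -0.7413]] 0.05503393614921649
{'mtx': array([[279.219 ,   0.    , 253.814 ],
       [  0.    , 279.219 , 190.1639],
       [  0.    ,   0.    ,   1.    ]]), 'extrinsics': array([[ 0.9708,  0.2394, -0.0138, -0.5259],
       [-0.2141,  0.8913,  0.3997,  0.0365],
       [ 0.108 , -0.3851,  0.9166, -0.5213],
       [ 0.    ,  0.    ,  0.    ,  1.    ]])}
```

View pics/w1.png

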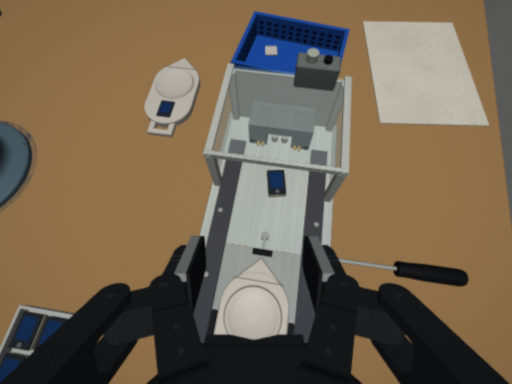

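Run:
```python
import cv2
a=cv2.imread("pics/w1.png")[135:225,220:330];cv2.imwrite("pics/w1c.png",cv2.resize(a,None,fx=6,fy=6,interpolation=cv2.INTER_CUBIC))
```

```text
(no output)
```

View pics/w1c.png

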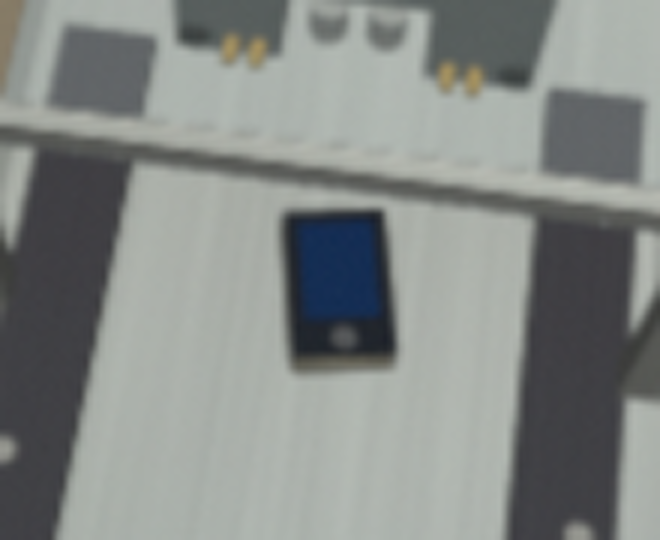

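Run:
```python
from h import *
np.set_printoptions(precision=4,suppress=True)
W=optics.get_calibration("wrist");T=optics.get_calibration("top");S=optics.get_calibration("scene")
w=lambda X,Y:(220+X/6-.42,135+Y/6-.42)
t=lambda X,Y:(160+X/3.3-.35,144+Y/3.3-.35)
s=lambda X,Y:(220+X/2.6-.3,140+(Y-330)/2.6-.3)
C=[atz(W,w(*p),.029) for p in [(283,212),(384,210),(396,356),(292,360)]]
for c in C: print(c)
print("ctr",np.mean(C,0))
d=(C[0]+C[1]-C[2]-C[3])/2; print("len",np.linalg.norm(d),"yaw",np.arctan2(-d[0],d[1]))
d=(C[1]+C[2]-C[0]-C[3])/2; print("wid",np.linalg.norm(d),"yaw",np.arctan2(d[1],d[0]))
print("tri BR",tri(W,w(384,210),T,t(194,152)),"BL",tri(W,w(283,212),T,t(203,188)),"ctr W/S",tri(W,w(340,282),S,s(127,511)))
for p in [(132,160),(55,540),(536,220),(510,540)]: print("keeper",atz(W,w(*p),.037))
```

```text
[0.5391 0.115  0.029 ]
[0.5673 0.1225 0.029 ]
[0.5796 0.0787 0.029 ]
[0.5518 0.0706 0.029 ]
ctr [0.5594 0.0967 0.029 ]
len 0.04583832973313807 yaw 0.27679587095721364
wid 0.029009774850088238 yaw 0.27142448254499535
tri BR (array([0.5655, 0.1217, 0.0289]), np.float64(0.003772572216103552)) BL (array([0.5374, 0.1139, 0.0291]), np.float64(0.0038714983165198226)) ctr W/S (array([0.5597, 0.0971, 0.0287]), np.float64(0.000343267517675606))
keeper [0.4939 0.117  0.037 ]
keeper [0.5035 0.0032 0.037 ]
keeper [0.6096 0.1253 0.037 ]
keeper [0.6185 0.0315 0.037 ]
```

```bash
cat >> h.py <<'E'
def plan(P,Rt=None):
    o=robot.observe();Rc=R.from_quat(o["tcp_rot"],scalar_first=True)
    if Rt is not None: print("rotvec",(Rc.inv()*Rt).as_rotvec().round(4))
    print("d tool",(Rc.inv().apply(np.array(P)-o["eef_pos"])).round(4),"q",o["qpos"].round(2))
def tool(yaw,tilt):
    u=np.array([-np.sin(yaw),np.cos(yaw),0]);y=np.array([np.cos(yaw),np.sin(yaw),0])
    z=np.sin(tilt)*u-np.cos(tilt)*np.array([0,0,1]);return R.from_matrix(np.c_[np.cross(y,z),y,z])
E
python3 - <<'E'
from h import *
Rt=tool(.274,.735); g=np.array([.5565,.1025,.0255]); p=g-.12*Rt.as_matrix()[:,2]
print(p); plan(p,Rt)
E
```

```text
[0.57827405 0.02503139 0.11451969]
rotvec [ 0.0152  0.006  -0.0277]
d tool [-0.0542  0.0384  0.1975] q [-0.51  0.79  0.7   2.03  0.5   0.67]
```

```bash
echo '[{"tx":-0.011,"ty":0.008,"tz":0.04,"ax":0.015,"ay":0.006,"az":-0.028,"aperture":0.055},{"tx":-0.011,"ty":0.008,"tz":0.04,"aperture":0.055},{"tx":-0.011,"ty":0.008,"tz":0.04,"aperture":0.055},{"tx":-0.011,"ty":0.008,"tz":0.04,"aperture":0.055},{"tx":-0.011,"ty":0.008,"tz":0.038,"aperture":0.055},{"aperture":0.055},{"aperture":0.055}]' > rows.txt && python3 steer.py rows.txt
python3 - <<'E'
from h import *
Rt=tool(.274,.735); g=np.array([.5565,.1025,.0255]); p=g-.12*Rt.as_matrix()[:,2]
plan(p,Rt);plan(g)
E
```

```text
t: 3.65
eef_pos: [0.5795, 0.0295, 0.1219]
tcp_rot: [-0.281, 0.561, 0.747, 0.218]
force: [-1.0, -0.6, 0.6]
grip_width: 0.0552
grip_force: 0.0
rotvec [0.004  0.0073 0.0108]
d tool [-0.0078 -0.0025  0.0028] q [-0.36  0.78  0.24  1.51  0.57  0.79]
d tool [-0.007  -0.0029  0.1228] q [-0.36  0.78  0.24  1.51  0.57  0.79]
```

```bash
echo '[{"tx":-0.007,"ty":-0.003,"tz":0.002,"ax":0.004,"ay":0.007,"az":0.011,"aperture":0.055},{"tz":0.025,"aperture":0.055},{"tz":0.025,"aperture":0.055},{"tz":0.025,"aperture":0.055},{"tz":0.02,"aperture":0.055},{"aperture":0.055},{"aperture":0.055}]' > rows.txt && python3 steer.py rows.txt
python3 - <<'E'
from h import *
Rt=tool(.274,.735); g=np.array([.5565,.1025,.0255])
plan(g,Rt); cv2.imwrite("pics/w2.png",optics.read_camera("wrist")[:,:,::-1])
E
```

```text
t: 4.35
eef_pos: [0.5614, 0.084, 0.0441]
tcp_rot: [-0.287, 0.565, 0.743, 0.217]
force: [0.2, 0.0, 0.1]
grip_width: 0.0552
grip_force: 0.0
rotvec [ 0.0015 -0.0013 -0.0033]
d tool [0.0016 0.0002 0.0266] q [-0.29  0.8   0.04  1.27  0.61  0.87]
```

View pics/w2.png

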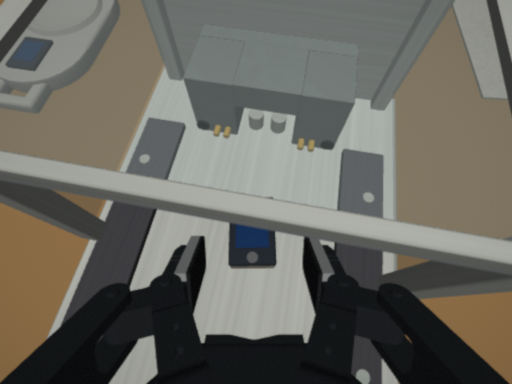

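Module at (252,245) is centred and square between the finger tips (204/305). Advance and close.

```bash
echo '[{"tx":0.001,"tz":0.012,"aperture":0.055},{"tz":0.01,"aperture":0.055},{"tz":0.0045,"aperture":0.055},{"aperture":0.055},{"aperture":0.055}]' > rows.txt && python3 steer.py rows.txt 35
python3 - <<'E'
from h import *
plan([.5565,.1025,.0255])
E
```

```text
t: 4.9
eef_pos: [0.5555, 0.1028, 0.0241]
tcp_rot: [-0.288, 0.565, 0.742, 0.217]
force: [0.6, -0.3, -0.4]
grip_width: 0.0549
grip_force: 0.0
d tool [ 0.0005  0.0009 -0.0014] q [-0.26  0.8  -0.01  1.2   0.62  0.9 ]
```

```bash
echo '[{"aperture":0.02},{"aperture":0.02},{"aperture":0.02},{"aperture":0.02},{"aperture":0.02},{"aperture":0.02}]' > rows.txt && python3 steer.py rows.txt 35
```

```text
t: 5.5
eef_pos: [0.5557, 0.1029, 0.0242]
tcp_rot: [-0.288, 0.565, 0.742, 0.217]
force: [0.2, -2.4, 5.0]
grip_width: 0.0289
grip_force: 35.3
```

```bash
echo '[{"tz":-0.004,"aperture":0.02},{"tz":-0.01,"aperture":0.02},{"tz":-0.015,"aperture":0.02},{"tz":-0.02,"aperture":0.02},{"tz":-0.02,"aperture":0.02},{"tz":-0.02,"aperture":0.02},{"tz":-0.02,"aperture":0.02},{"aperture":0.02}]' > rows.txt && python3 steer.py rows.txt
python3 - <<'E'
from h import *
plan([.58,-.02,.30]); cv2.imwrite("pics/w3.png",optics.read_camera("wrist")[:,:,::-1])
E
```

```text
t: 6.3
eef_pos: [0.5769, 0.0304, 0.1062]
tcp_rot: [-0.286, 0.565, 0.742, 0.218]
force: [0.8, 0.6, 0.3]
grip_width: 0.0291
grip_force: 34.8
d tool [ 0.0934 -0.0104 -0.1769] q [-0.36  0.8   0.22  1.48  0.57  0.79]
```

View pics/w3.png

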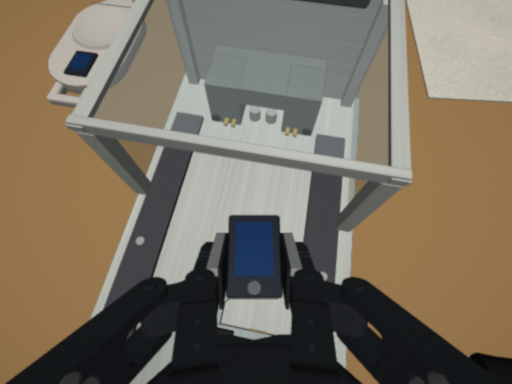

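```bash
echo '[{"tx":0.019,"ty":-0.002,"tz":-0.035,"aperture":0.02},{"tx":0.019,"ty":-0.002,"tz":-0.035,"aperture":0.02},{"tx":0.019,"ty":-0.002,"tz":-0.035,"aperture":0.02},{"tx":0.019,"ty":-0.002,"tz":-0.035,"aperture":0.02},{"tx":0.019,"ty":-0.002,"tz":-0.035,"aperture":0.02},{"ay":-0.1,"aperture":0.02},{"ay":-0.1,"aperture":0.02},{"ay":-0.1,"aperture":0.02},{"aperture":0.02}]' > rows.txt && python3 steer.py rows.txt
python3 - <<'E'
from h import *
plan([.522,.395,.28],tool(.274,.436))
E
```

```text
t: 7.25
eef_pos: [0.5786, -0.013, 0.3]
tcp_rot: [-0.172, 0.589, 0.779, 0.131]
force: [-0.7, 0.8, -0.0]
grip_width: 0.0288
grip_force: 34.9
rotvec [0.0005 0.0002 0.0018]
d tool [0.3614 0.0565 0.1904] q [-0.32  0.58  0.49  1.74  0.36  0.92]
```

```bash
echo '[{"tx":0.036,"ty":0.0055,"tz":0.019,"aperture":0.02},{"tx":0.036,"ty":0.0055,"tz":0.019,"aperture":0.02},{"tx":0.036,"ty":0.0055,"tz":0.019,"aperture":0.02},{"tx":0.036,"ty":0.0055,"tz":0.019,"aperture":0.02},{"tx":0.036,"ty":0.0055,"tz":0.019,"aperture":0.02},{"tx":0.036,"ty":0.0055,"tz":0.019,"aperture":0.02},{"tx":0.036,"ty":0.0055,"tz":0.019,"aperture":0.02},{"tx":0.036,"ty":0.0055,"tz":0.019,"aperture":0.02},{"tx":0.036,"ty":0.0055,"tz":0.019,"aperture":0.02},{"tx":0.036,"ty":0.0055,"tz":0.019,"aperture":0.02},{"aperture":0.02},{"aperture":0.02}]' > rows.txt && python3 steer.py rows.txt
python3 - <<'E'
from h import *
plan([.522,.395,.10],tool(.274,.436)); plan([.522,.395,.023])
E
```

```text
t: 8.45
eef_pos: [0.5214, 0.3909, 0.2762]
tcp_rot: [-0.175, 0.59, 0.777, 0.128]
force: [0.1, -1.2, -0.5]
grip_width: 0.0285
grip_force: 34.9
rotvec [-0.0067 -0.0018 -0.0037]
d tool [-0.0712  0.0031  0.1611] q [0.34 0.46 0.25 1.33 0.44 1.64]
d tool [-0.1039  0.0036  0.2309] q [0.34 0.46 0.25 1.33 0.44 1.64]
```

```bash
echo '[{"tx":-0.017,"ty":0.001,"tz":0.038,"aperture":0.02},{"tx":-0.017,"ty":0.001,"tz":0.038,"aperture":0.02},{"tx":-0.017,"ty":0.001,"tz":0.038,"aperture":0.02},{"tx":-0.017,"ty":0.001,"tz":0.038,"aperture":0.02},{"tx":-0.009,"tz":0.02,"aperture":0.02},{"tx":-0.009,"tz":0.02,"aperture":0.02},{"tx":-0.009,"tz":0.02,"aperture":0.02},{"aperture":0.02},{"aperture":0.02}]' > rows.txt && python3 steer.py rows.txt
python3 - <<'E'
from h import *
plan([.522,.395,.023])
cv2.imwrite("pics/w4.png",optics.read_camera("wrist")[:,:,::-1])
E
```

```text
t: 9.35
eef_pos: [0.5246, 0.3939, 0.0455]
tcp_rot: [-0.175, 0.592, 0.776, 0.129]
force: [0.9, 0.2, 1.0]
grip_width: 0.0288
grip_force: 34.9
d tool [-0.008  -0.0021  0.0211] q [ 0.34  0.6  -0.14  0.8   0.44  1.65]
```

View pics/w4.png

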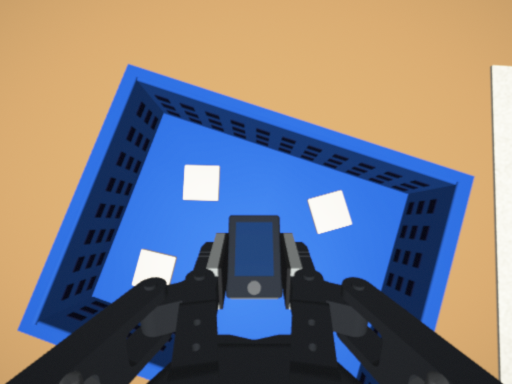

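Module held, over the free centre of the basket floor between flaps. Lower and release.

```bash
echo '[{"tx":-0.004,"ty":-0.002,"tz":0.01,"aperture":0.02},{"tx":-0.004,"tz":0.008,"aperture":0.02},{"tz":0.003,"aperture":0.02},{"aperture":0.02},{"aperture":0.02}]' > rows.txt && python3 steer.py rows.txt; echo '[{"aperture":0.05},{"aperture":0.05},{"aperture":0.05},{"aperture":0.05}]' > rows.txt && python3 steer.py rows.txt
```

```text
t: 9.9
eef_pos: [0.5223, 0.3965, 0.0237]
tcp_rot: [-0.174, 0.591, 0.777, 0.13]
force: [0.0, -0.1, -0.2]
grip_width: 0.0284
grip_force: 34.9
t: 10.3
eef_pos: [0.5226, 0.3964, 0.0238]
tcp_rot: [-0.174, 0.591, 0.777, 0.13]
force: [0.0, 0.2, 0.7]
grip_width: 0.05
grip_force: 0.0
```

```bash
echo '[{"tz":-0.015,"aperture":0.05},{"tz":-0.03,"aperture":0.05},{"tz":-0.045,"aperture":0.05},{"tz":-0.045,"aperture":0.05},{"tz":-0.045,"aperture":0.05},{"tz":-0.045,"aperture":0.0},{"tz":-0.045,"aperture":0.0},{"ay":-0.145,"aperture":0.0},{"ay":-0.145,"aperture":0.0},{"ay":-0.145,"aperture":0.0},{"az":0.098,"aperture":0.0},{"az":0.098,"aperture":0.0}]' > rows.txt && python3 steer.py rows.txt
python3 - <<'E'
from h import *
plan([.578,-.30,.25],tool(.078,0))
a=cv2.resize(optics.read_camera("top")[:,:,::-1][130:260,60:400],None,fx=2.3,fy=2.3,interpolation=cv2.INTER_CUBIC);cv2.imwrite("pics/t5.png",a)
E
```

```text
t: 11.5
eef_pos: [0.5533, 0.2879, 0.2684]
tcp_rot: [-0.002, 0.68, 0.733, -0.0]
force: [0.1, -0.7, -0.6]
grip_width: 0.0001
grip_force: 0.0
rotvec [-0.0029 -0.0024 -0.004 ]
d tool [-0.5881 -0.0188  0.017 ] q [0.38 0.48 0.34 1.43 0.   1.87]
```

View pics/t5.png

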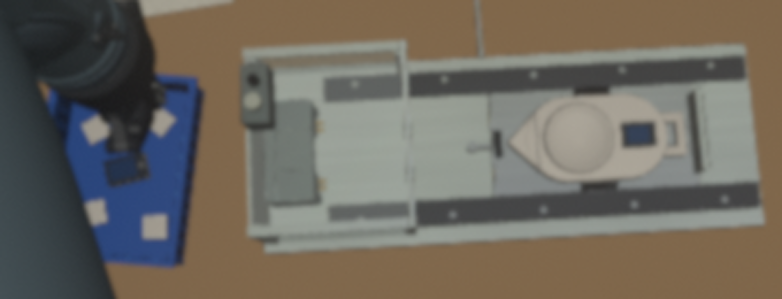

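Module lies in the basket (125,168), carriage channel is empty. Go behind the push plate.

```bash
echo '[{"tx":-0.049,"ty":-0.0015,"aperture":0},{"tx":-0.049,"ty":-0.0015,"aperture":0},{"tx":-0.049,"ty":-0.0015,"aperture":0},{"tx":-0.049,"ty":-0.0015,"aperture":0},{"tx":-0.049,"ty":-0.0015,"aperture":0},{"tx":-0.049,"ty":-0.0015,"aperture":0},{"tx":-0.049,"ty":-0.0015,"aperture":0},{"tx":-0.049,"ty":-0.0015,"aperture":0},{"tx":-0.049,"ty":-0.0015,"aperture":0},{"tx":-0.049,"ty":-0.0015,"aperture":0},{"tx":-0.049,"ty":-0.0015,"aperture":0},{"tx":-0.049,"ty":-0.0015,"aperture":0}]' > rows.txt && python3 steer.py rows.txt
echo '[{"aperture":0},{"aperture":0}]' > rows.txt && python3 steer.py rows.txt
python3 - <<'E'
from h import *
plan([.577,-.295,.045],tool(.078,0))
a=optics.read_camera("wrist")[:,:,::-1];cv2.imwrite("pics/w6.png",a)
E
```

```text
t: 12.75
eef_pos: [0.5798, -0.3036, 0.2671]
tcp_rot: [-0.002, 0.68, 0.734, -0.0]
force: [0.7, 0.5, 0.1]
grip_width: -0.0002
grip_force: 0.0
t: 12.95
eef_pos: [0.5797, -0.3027, 0.2662]
tcp_rot: [-0.003, 0.68, 0.733, -0.0]
force: [0.0, 1.2, -0.3]
grip_width: -0.0002
grip_force: 0.0
rotvec [-0.0038 -0.0033 -0.0041]
d tool [ 0.0071 -0.0012  0.2212] q [-0.58  0.56  0.46  1.47  0.    0.92]
```

View pics/w6.png

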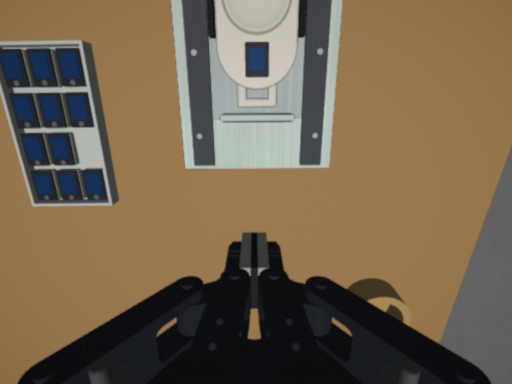

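```bash
echo '[{"ty":-0.001,"tz":0.044,"aperture":0},{"tz":0.044,"aperture":0},{"tz":0.044,"aperture":0},{"tz":0.044,"aperture":0},{"tz":0.03,"aperture":0},{"tz":0.014,"aperture":0},{"aperture":0},{"tx":0.012,"aperture":0},{"tx":0.012,"aperture":0},{"tx":0.005,"aperture":0},{"tx":0.005,"aperture":0},{"tx":0.005,"aperture":0}]' > rows.txt && python3 steer.py rows.txt
echo '[{"tx":0.005,"aperture":0},{"tx":0.005,"aperture":0},{"tx":0.005,"aperture":0},{"tx":0.005,"aperture":0}]' > rows.txt && python3 steer.py rows.txt
python3 - <<'E'
from h import *
plan([.577,-.245,.045],tool(.078,0))
E
```

```text
t: 14.2
eef_pos: [0.5759, -0.2619, 0.0478]
tcp_rot: [-0.001, 0.68, 0.733, -0.0]
force: [0.5, -0.5, 0.5]
grip_width: -0.0003
grip_force: 0.0
t: 14.6
eef_pos: [0.5744, -0.2427, 0.0475]
tcp_rot: [-0.001, 0.68, 0.733, -0.001]
force: [-0.1, -3.1, 1.9]
grip_width: -0.0001
grip_force: 1.5
rotvec [-0.0025 -0.0008 -0.0031]
d tool [-0.0025  0.0025  0.0025] q [-0.5   0.58 -0.08  0.91 -0.    0.99]
```

```bash
echo '[{"tx":0.007,"aperture":0},{"tx":0.009,"aperture":0},{"tx":0.01,"aperture":0},{"tx":0.01,"aperture":0},{"tx":0.01,"aperture":0},{"tx":0.01,"aperture":0},{"tx":0.01,"aperture":0},{"tx":0.01,"aperture":0},{"tx":0.008,"aperture":0},{"tx":0.006,"aperture":0},{"tx":0.005,"aperture":0},{"tx":0.004,"aperture":0}]' > rows.txt && python3 steer.py rows.txt
echo '[{"tx":0.004,"aperture":0},{"tx":0.004,"aperture":0},{"tx":0.004,"aperture":0}]' > rows.txt && python3 steer.py rows.txt
```

```text
t: 15.8
eef_pos: [0.5662, -0.1431, 0.0471]
tcp_rot: [-0.002, 0.68, 0.733, -0.001]
force: [-0.8, -2.1, 0.6]
grip_width: -0.0001
grip_force: 1.2
t: 16.1
eef_pos: [0.5653, -0.1313, 0.0471]
tcp_rot: [-0.002, 0.68, 0.733, -0.001]
force: [0.1, -2.5, -1.2]
grip_width: 0.0001
grip_force: 1.1
```

```bash
echo '[{"tx":0.004,"aperture":0},{"tx":0.004,"aperture":0},{"tx":0.004,"aperture":0},{"tx":0.004,"aperture":0},{"tx":0.004,"aperture":0},{"tx":0.004,"aperture":0},{"tx":0.003,"aperture":0},{"tx":0.003,"aperture":0}]' > rows.txt && python3 steer.py rows.txt
echo '[{"tx":0.003,"aperture":0},{"tx":0.003,"aperture":0},{"tx":0.003,"aperture":0}]' > rows.txt && python3 steer.py rows.txt
echo '[{"tx":0.002,"aperture":0},{"tx":0.002,"aperture":0}]' > rows.txt && python3 steer.py rows.txt
```

```text
t: 16.9
eef_pos: [0.5633, -0.1014, 0.0474]
tcp_rot: [-0.002, 0.68, 0.733, -0.001]
force: [0.8, -2.4, -0.8]
grip_width: 0.0004
grip_force: 1.0
t: 17.2
eef_pos: [0.5626, -0.0925, 0.0474]
tcp_rot: [-0.002, 0.68, 0.733, -0.001]
force: [0.1, -2.2, -1.4]
grip_width: -0.0005
grip_force: 1.0
t: 17.4
eef_pos: [0.5623, -0.0885, 0.0474]
tcp_rot: [-0.002, 0.68, 0.733, -0.001]
force: [0.3, -1.8, -0.8]
grip_width: 0.0003
grip_force: 1.0
```

```bash
echo '[{"tx":0.002,"aperture":0},{"tx":0.002,"aperture":0},{"tx":0.002,"aperture":0}]' > rows.txt && python3 steer.py rows.txt
echo '[{"tx":0.002,"aperture":0},{"tx":0.002,"aperture":0}]' > rows.txt && python3 steer.py rows.txt
echo '[{"tx":0.002,"aperture":0},{"tx":0.002,"aperture":0}]' > rows.txt && python3 steer.py rows.txt
echo '[{"tx":0.002,"aperture":0}]' > rows.txt && python3 steer.py rows.txt
```

```text
t: 17.7
eef_pos: [0.5619, -0.0827, 0.0474]
tcp_rot: [-0.002, 0.68, 0.733, -0.001]
force: [1.2, -4.0, -1.9]
grip_width: 0.0
grip_force: 1.4
t: 17.9
eef_pos: [0.562, -0.0813, 0.0476]
tcp_rot: [0.0, 0.68, 0.733, -0.003]
force: [0.2, -12.5, -3.8]
grip_width: -0.0002
grip_force: 6.0
t: 18.1
eef_pos: [0.5622, -0.0782, 0.048]
tcp_rot: [0.001, 0.681, 0.733, -0.003]
force: [0.7, -11.1, -1.8]
grip_width: 0.0
grip_force: 5.4
t: 18.2
eef_pos: [0.5618, -0.0754, 0.0478]
tcp_rot: [0.0, 0.681, 0.733, -0.002]
force: [-0.1, -7.0, -3.6]
grip_width: -0.0001
grip_force: 3.6
```

```bash
for i in 1; do echo '[{"tx":0.001,"aperture":0},{"tx":0.001,"aperture":0}]' > rows.txt && python3 steer.py rows.txt; done
echo '[{"tx":0.001,"aperture":0},{"tx":0.001,"aperture":0}]' > rows.txt && python3 steer.py rows.txt
```

```text
t: 18.4
eef_pos: [0.561, -0.0714, 0.0475]
tcp_rot: [-0.002, 0.68, 0.733, -0.001]
force: [-0.7, -3.7, -1.1]
grip_width: 0.0002
grip_force: 1.7
t: 18.6
eef_pos: [0.5607, -0.068, 0.0475]
tcp_rot: [-0.002, 0.68, 0.733, 0.0]
force: [0.6, -0.4, 0.1]
grip_width: -0.0001
grip_force: 0.4
```

```bash
echo '[{"tx":0.001,"aperture":0},{"tx":0.001,"aperture":0}]' > rows.txt && python3 steer.py rows.txt
echo '[{"tx":0.001,"aperture":0},{"tx":0.001,"aperture":0}]' > rows.txt && python3 steer.py rows.txt
```

```text
t: 18.8
eef_pos: [0.5604, -0.0674, 0.0475]
tcp_rot: [-0.001, 0.68, 0.733, -0.001]
force: [-0.6, -6.1, -0.4]
grip_width: -0.0002
grip_force: 3.1
t: 19.0
eef_pos: [0.5604, -0.0673, 0.0476]
tcp_rot: [-0.0, 0.68, 0.733, -0.003]
force: [-1.4, -10.5, -2.1]
grip_width: -0.0002
grip_force: 5.6
```

```bash
echo '[{"tx":0.001,"aperture":0},{"tx":0.001,"aperture":0},{"tx":0.001,"aperture":0}]' > rows.txt && python3 steer.py rows.txt
echo '[{"tx":-0.004,"aperture":0},{"tx":-0.006,"aperture":0},{"tx":-0.02,"aperture":0},{"tx":-0.03,"aperture":0},{"tz":-0.04,"aperture":0},{"tz":-0.04,"aperture":0},{"tz":-0.04,"aperture":0},{"aperture":0},{"aperture":0}]' > rows.txt && python3 steer.py rows.txt
python3 - <<'E'
from h import *
a=optics.read_camera("wrist")[:,:,::-1]
b=cv2.resize(optics.read_camera("top")[:,:,::-1][130:260,60:400],None,fx=1.5,fy=1.5)
o=np.zeros((384+195,512,3),np.uint8);o[:384]=a;o[384:,:510]=b;cv2.imwrite("pics/w7.png",o)
E
```

```text
t: 19.3
eef_pos: [0.5604, -0.0672, 0.0478]
tcp_rot: [0.002, 0.681, 0.732, -0.005]
force: [-1.5, -18.8, -1.7]
grip_width: 0.0001
grip_force: 9.3
t: 20.2
eef_pos: [0.5665, -0.1216, 0.1687]
tcp_rot: [-0.001, 0.68, 0.733, 0.001]
force: [1.2, 0.4, -0.7]
grip_width: -0.0
grip_force: 0.0
```

View pics/w7.png

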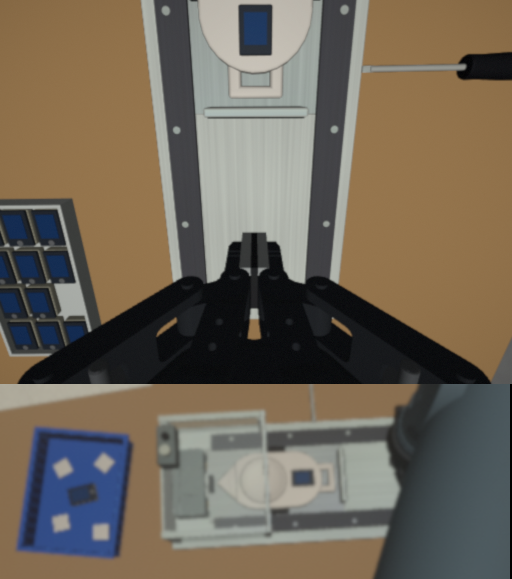

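Run:
```python
from h import *
W=optics.get_calibration("wrist");T=optics.get_calibration("top")
print(atz(W,(255,117),.065),atz(W,(255,108),.065))
print("top",atz(T,(60+344/1.5,130+(475-384)/1.5),.065), atz(T,(60+207/1.5,130+(483-384)/1.5),.07),atz(T,(60+213/1.5,130+(483-384)/1.5),.029))
```

```text
[ 0.56067017 -0.05604249  0.065     ] [ 0.56010582 -0.04873873  0.065     ]
top [ 0.55945778 -0.05707298  0.065     ] [0.53988521 0.16763155 0.07      ] [0.54644198 0.1622938  0.029     ]
```

```bash
python3 -c "
from rig import robot, optics, job
print(job.finish_job())"
```

```text
the job is handed in; nothing more can be done
None
```

The job is handed in: the display module lies in the rework basket, and the carriage is docked with its lid in the nest (catch passed at about 12 N, drew in, then a firm stop at up to 19 N). The hand-in returned no verdict, and I had no direct reading of the contacts.

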